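Clear the saddle bracket and hold the bolt head while the nut is tightened

ROBOT

A 6-joint arm with a two-finger parallel gripper is mounted at the origin on the work surface. World frame = base frame: x ahead of the robot, y to its left, z up, the work surface at z = 0. Lengths are in mm, angles in degrees, forces in N, time in s.
With the tool pointing down it reaches from about 300 to 850 mm from the base axis. Payload 4.2 kg.
Tool frame: the origin (TCP) lies midway between the tips of the shut fingers; the grasp point (between the pads) lies 19 mm behind it; z points along the fingers, y is the direction in which the jaws open and shut (so a half turn about z gives the same grasp; the last joint's range is limited). The gripper opens to 91 mm and grips with 3 to 60 N. Pads are 32 mm wide; open, the fingers measure 118 mm over their backs; the gripper's body (76 mm by 178 mm) begins 60 mm behind the grasp point.
Start: joints at [-66.062, 18.312, 89.639, -0, 72.044, -1.146], TCP at [243.775, -520.785, 213.976] pointing down, gripper open.
Joint ranges: [-177.97, 177.97], [-48.28, 115.42], [12.27, 149.76], [-77.06, 257.06], [2.81, 150.46], [-146.56, 146.56]. Speed limits (degrees/s): [147.25, 147.25, 180, 180, 180, 180].

INTERFACE

Orientations are given as [roll, pitch, yaw] about the fixed x, y, z axes, in that order (R = Rz(yaw) Ry(pitch) Rx(roll)).
In Python, from workcell import env gives the robot as it stands.
- The arm moves only by the shell command python3 -m jog 'ROWS' [FORCE]. ROWS is JSON, a list of rows, each an object of numbers: "dx", "dy", "dz": the shift along the world's x, y, z in m; "wx", "wy", "wz": the turn, a rotation vector about the world's x, y, z in rad; "grip": the gripper's target within -1 to 1 (shut at 1, half-way at 0, fully open at -1). In form: [{"dx": .., "dy": .., "dz": .., "wx": .., "wy": .., "wz": .., "grip": ..}, ...]. A call has 1 to 10 rows; each row shifts and turns the commanded pose from where the row before left it; what a row does not reach is not made up. A row lasts 1/10 s, in which the tool goes at most 50 mm and 8.59 degrees, less where a joint would pass 70% of its speed; a pose out of reach is approached as far as the arm can. A call with a gripper value outside its range is refused whole. The fingers move at their own pace and stop on an object; FORCE is the grip in N (left out, the last holds). Time passes only in rows, so rows that do not move let the fingers close. It gives the time, the measured TCP pose, the force and the opening at its end, in the units of the state.
- env.state(): the state, without advancing time (a new reading comes with each control period).
- env.grab_frame(name): name is "scene" or "side" or "wrist"; returns the picture (420x560x3 uint8, red, green, blue); there is no depth.
- env.get_calibration(name): a dict with "fx", "fy", "cx", "cy" (pixels), "R" (3x3) and "t" (3): a world point X has camera coordinates R X + t. Camera axes: x right, y down, z forward; pixel columns grow to the right and rows downward; lengths in mm; the calibration is good to about 2 mm. A picture is of the moment at which its call begins: read the wrist's pose just before it. get_calibration takes no time and is no camera call; for the wrist camera it gives the pose at the moment of the call.
- env.job_done(): hands the job in, once; it reports no verdict.
The state is a dict: "time_s": time; "qpos": joint angles; "qvel": joint speeds; "effort": joint torques, N m; "ee_pos": TCP position; "ee_rot": TCP orientation; "force": force on the tool from outside, world axes, zero at the start; "torque": the same for the moment, N m; "gripper_width": finger opening in mm.
Only numpy, scipy, OpenCV 4.12 (cv2) and the standard library are available. Lean on these libraries where they do the work, as an engineer would, in place of code of your own. Each camera call takes 0.05 s, during which the arm holds its last target. There are 200 camera calls.

TASK

The nut runner on the tightening fixture is driving the nut on the front of the saddle bracket, but the bolt just spins along with it. Lift the bag carrier off the top of the bracket and hang it astride the bar of the hanging rail, then reach down into the narrow gap behind the bracket, grip the hidden hex bolt head between the fingers and keep it from turning; finish while still holding it firmly. Leave the small tools and parts lying around where they are.

Things in the scene. Friction and masses are not known exactly. Their poses are not given: they have to be found in the camera images.
- fixture: Fixed tightening fixture, base plate 275 x 130 x 12 mm. Origin: on the table under the bracket's centre; x level, square to the bracket, away from the nut runner; y along the bracket. Bracket: upright plate 100 mm wide, x -4 to 4 mm, top at z 113 mm. Grey nut runner in front: 52 mm diameter, axis z 85 mm, top z 111 mm, back to x -186 mm; base x -200 to 75 mm.
- gap (a point): Middle of the gap's mouth between bracket and backing plate, at fixture x 27, y 0, z 113 mm; axes as the fixture's. The gap is 46 mm wide in x (4 to 50 mm), open at the top and both ends. The backing plate behind it is 8 mm thick, 100 mm wide, top at z 92 mm.
- bolt_head (a point): Centre of the steel hex head in the gap: 24 mm across flats, 27.7 mm across corners, 14 mm thick along fixture x. At fixture x 25, y 0, z 85 mm (28 mm below the bracket's top, 73 mm above the base plate); 14 mm free in front of it, 18 mm behind. Its position is fixed, it turns about its own x (the bolt's axis, to the rear).
- bolt (a joint): Bolt angle, rad, about fixture x; at 0 and every pi/3 two flats face sideways (+-y of the fixture). The nut runner keeps turning it at about 0.25 rad/s with only 0.08 N m: an ordinary grip across the head, closing along fixture y, stops it at any angle. Starts between 0 and 1.05.
- carrier_grip (a point): Centre of the carrier's upright black grip, 12 (x) x 40 (y) x 40 mm (z). Carrier 0.15 to 0.29 kg: two inverted-U 7 mm steel rods at y +-30 mm, legs at x +-37 mm, feet ending 117 mm below this point; crown plate 24 x 70 mm, its top 23 mm and the rods' resting underside 30 mm below this point. Starts astride the bracket, parallel to the fixture within 0.04 rad. A half turn about z is the same.
- rail: Fixed hanging rail: wooden foot 90 x 240 x 10 mm, two posts at y +-100 mm (to 22 mm thick), between them a level steel bar 16 mm in diameter along y, axis z 130 mm, top 138 mm. Origin: on the table under the bar's middle. The carrier hangs on the bar's middle with its y along the bar, a pair of legs on either side, grip centre at z 168 mm.
- washer: Loose steel washer, 26 mm across, 5 mm thick, lying on the fixture's base plate in front; leave alone. Origin: centre of its underside.
- spare_nut: Loose spare hex nut 30 mm across flats, 18 mm high; leave alone. Origin: centre of its underside.
- punch: Standing steel punch, 14 mm thick, 90 mm tall; leave alone. Origin: centre of its foot.
- glue_jar: Amber glass jar, 64 mm across, 85 mm tall; leave alone. Origin: centre of its foot.
- mallet: Lying mallet, white head 56 x 85 mm, wooden handle 170 mm; leave alone. Origin: on the table, 80 mm from the centre of the head along the handle.
- screwdriver: Lying screwdriver; leave alone. Origin on its underside.
- wrench: Lying wrench; leave alone. Origin on its underside.
Mind the look-alikes: they are no part of the job. Of the things that look like the part that bears carrier_grip, the smaller one is meant.

How it is judged (in metres and radians):
On the way, in this order (a step that is already met when the one before it is completed fails the run):
1. the bag carrier hangs astride the bar of the rail, let go and at rest (x of carrier_grip in the frame of rail between -0.02 and 0.02 m and y of carrier_grip in the frame of rail between -0.065 and 0.065 m and z of carrier_grip in the frame of rail between 0.158 and 0.178 m and angle between carrier_grip's own z axis and vertical below 0.3 rad and angle between the x axis of carrier_grip and the x axis of rail, either way round below 0.5 rad and contact force between carrier and rail above 0.5 N and contact force between carrier and the fingers below 0.1 N and linear speed of carrier below 0.05 m/s), for 0.3 s.
2. the bolt head is gripped and no longer turns (velocity of joint bolt between -0.03 and 0.03 rad/s and contact force between the fingers and bolt above 8 N and distance between the grasp point and bolt_head below 0.025 m), for 0.3 s.
At the end, for the whole second after the job is handed in: Carrier hangs level (0.3 rad) and square (0.5 rad) astride the bar, within 20 mm across and 65 mm along of its middle, grip 158 to 178 mm up, carried by the rail, not touched by the fingers; bolt head held within 25 mm of the grasp point, over 8 N, turning under 0.03 rad/s (all of step 1 and all of step 2); the arm keeps its last pose, push and grip.
It fails at once if a loose bystander (washer, spare nut, punch, jar, mallet, screwdriver, wrench) is shifted by more than 25 mm (distance of any of washer, spare_nut, punch, glue_jar, mallet, screwdriver, wrench from where it was at the start of the episode above 0.025 m).
It also fails if it takes over 53 s, if anything falls off the work surface, if the arm or the gripper's body presses on something with over 40 N, if the wrist force passes 120 N, or if a joint passes its speed limit or range.

## Working session

There is one attempt and no reset: what is moved stays moved. The work goes in short steps, Python scripts to look and compute and a shell command to move; the robot and the scene stay as the last step left them, time stands still between calls to the robot, and variables do not carry over. Pictures are saved under pics/ and viewed, about 8 in all and at most 12, crops included, and the job is handed in when it is done.

```bash
mkdir -p pics
python3 - <<'E'
from workcell import env
import cv2, numpy as np
for n in ("scene","side"):
    im=env.grab_frame(n); cv2.imwrite(f"pics/{n}0.png",im[:,:,::-1])
    c=env.get_calibration(n); print(n,{k:np.round(v,4).tolist() for k,v in c.items()})
s=env.state(); print(s)
E
```

```text
scene {'fx': 380.7372, 'fy': 380.7372, 'cx': 277.9166, 'cy': 206.1919, 'R': [[0.6733, 0.7392, -0.0171], [0.5574, -0.5227, -0.645], [-0.4857, 0.4247, -0.764]], 't': [-385.6723, -243.6628, 1465.9688]}
side {'fx': 470.4178, 'fy': 470.4178, 'cx': 276.161, 'cy': 213.2269, 'R': [[-0.9959, -0.09, -0.0086], [-0.0619, 0.7473, -0.6616], [0.0659, -0.6583, -0.7498]], 't': [568.3961, 96.5576, 1513.4907]}
{'time_s': 0.1, 'qpos': array([-6.60623027e+01,  1.83479037e+01,  8.96995366e+01, -4.07782282e-04,
        7.20441653e+01, -1.14733257e+00]), 'qvel': array([-0.02797946, -0.13888222, -0.17244394,  0.09398083,  0.04726006,
       -0.00223277]), 'effort': array([ 4.24432155e-04, -4.13334274e+01, -2.32510078e+01,  7.29615055e-02,
        4.21747752e-02, -6.17740261e-05]), 'ee_pos': array([ 243.57992044, -520.35694677,  213.2042861 ]), 'ee_rot': array([-1.79908405e+02, -1.44661217e-03,  2.50851547e+01]), 'force': array([ 0.2984587 , -0.60836416,  0.14880758]), 'torque': array([-0.00097905, -0.01477615, -0.02447034]), 'gripper_width': 91.29534246590282}
```

View pics/scene0.png

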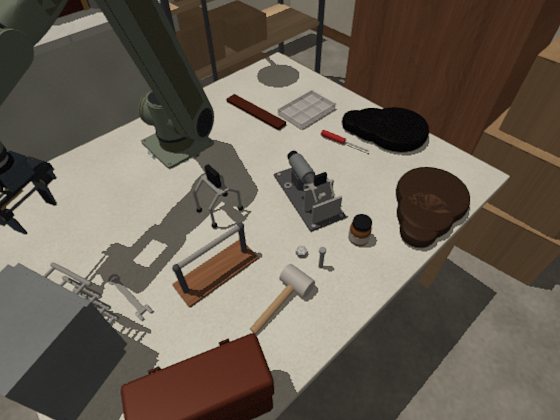

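View pics/side0.png

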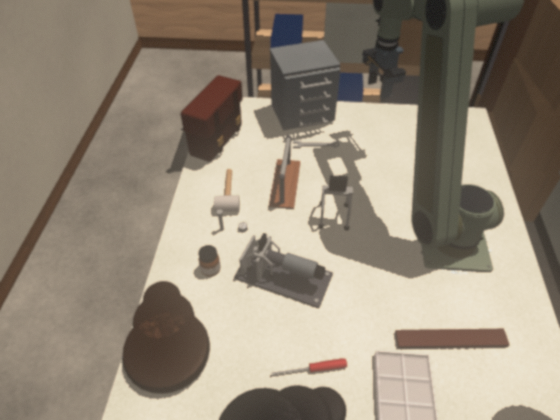

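The scene picture shows two grips with rod legs: a larger free-standing one at scene (212,190) / side (338,180), and a smaller one astride the bracket at scene (320,180) / side (263,243). The smaller one on the bracket fits. The rail runs from scene (180,285) to (240,240). I'll confirm this in one enlarged crop.

Run:
```python
import cv2, numpy as np
a=cv2.imread("pics/scene0.png"); b=cv2.imread("pics/side0.png")
def crop(im,x,y,w,h,s):
    return cv2.resize(im[y:y+h,x:x+w],None,fx=s,fy=s,interpolation=cv2.INTER_CUBIC)
# scene: fixture x270-370,y140-240 ; side: fixture x230-340,y225-310 ; scene rail ; side rail
t=np.hstack([crop(a,265,140,100,75,4),crop(b,232,228,100,75,4)])
u=np.hstack([crop(a,165,220,100,75,4),crop(b,240,135,100,75,4)])
o=np.vstack([t,u])
cv2.imwrite("pics/crop1.png",o)
```

```text
(no output)
```

View pics/crop1.png

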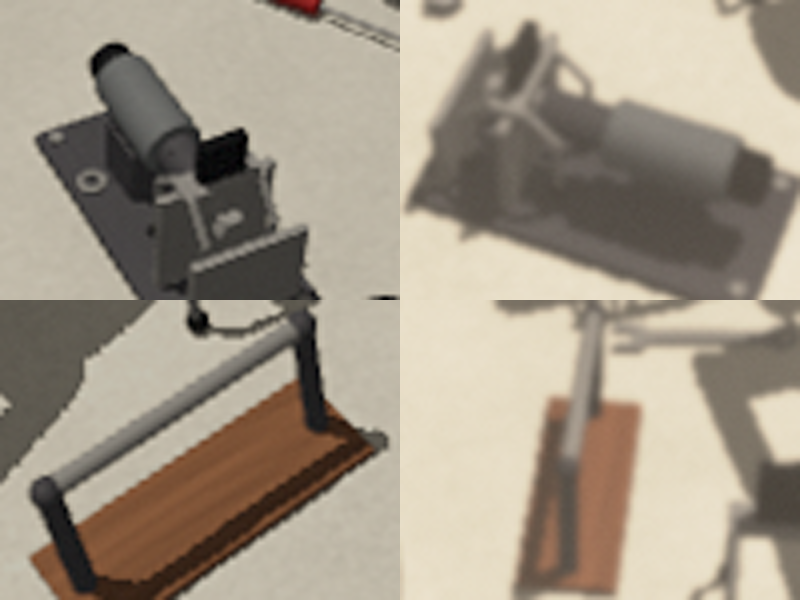

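Confirmed: the smaller grip, scene (320.5,179) and side (262.5,242), sits on the bracket of the fixture. Its rods straddle the plate. The bar ends are at scene (176,267.5) and (241,225.5). Next I triangulate.

```bash
cat > h.py <<'E'
import numpy as np, cv2
from workcell import env
def P(c):
    K=np.array([[c["fx"],0,c["cx"]],[0,c["fy"],c["cy"]],[0,0,1]]); return K@np.c_[np.array(c["R"]),np.array(c["t"])]
def tri(c1,p1,c2,p2):
    X=cv2.triangulatePoints(P(c1),P(c2),np.array(p1,float),np.array(p2,float))[:,0]; return X[:3]/X[3]
def onz(c,p,z):
    R=np.array(c["R"]);t=np.array(c["t"]);d=R.T@np.array([(p[0]-c["cx"])/c["fx"],(p[1]-c["cy"])/c["fy"],1]);o=-R.T@t
    return o+d*(z-o[2])/d[2]
def proj(c,X):
    q=P(c)@np.append(X,1); return q[:2]/q[2]
E
python3 - <<'E'
from h import *
a=env.get_calibration("scene"); b=env.get_calibration("side")
np.set_printoptions(precision=1,suppress=True)
print("grip",tri(a,(320.5,178.8),b,(262.5,241.8)))
print("bigger",tri(a,(212,178),b,(338,180)))
for n,c,p in (("bar L scene",a,(176.5,267.5)),("bar R scene",a,(241,225.5)),("bar near side",b,(282,176)),("bar far side",b,(288,137.5))): print(n,onz(c,p,130))
print("base scene left",onz(a,(274.5,174.5),12), "side",onz(b,(235,279),12),onz(b,(331.5,274),12))
for n,c,p in (("jar",a,(361,222)),("punch",a,(322,250)),("nut",a,(301,252)),("mallet",a,(297,277)),("mallet",b,(227,204))): print(n,onz(c,p,40))
E
```

```text
grip [595.4 153.4 139.6]
bigger [385.  -91.9 161.4]
bar L scene [ 557.  -327.4  130. ]
bar R scene [ 564.3 -125.6  130. ]
bar near side [ 562.2 -130.6  130. ]
bar far side [ 557.  -327.4  130. ]
base scene left [392.  148.8  12. ] side [676.7 202.3  12. ] [387.9 159.8  12. ]
jar [743.6 185.9  40. ]
punch [732.8  26.   40. ]
nut [696.7 -22.8  40. ]
mallet [746.9 -87.4  40. ]
mallet [743.  -73.8  40. ]
```

Estimates: grip at about (595,153,143), fixture yaw about -15°, rail centre about (560,-227) with yaw about -2°. Next I move up and over the fixture at about 300 mm, turning the jaws onto the fixture's x.

```bash
python3 -m jog '[{"dz":0.04,"dx":0.01,"dy":0.02},{"dz":0.04,"dx":0.015,"dy":0.025},{"dz":0.03,"dx":0.02,"dy":0.03,"wz":0.1},{"dx":0.02,"dy":0.044,"wz":0.1},{"dx":0.02,"dy":0.044,"wz":0.1},{"dx":0.02,"dy":0.044,"wz":0.1},{"dx":0.02,"dy":0.044,"wz":0.1},{"dx":0.02,"dy":0.044,"wz":0.1},{"dx":0.02,"dy":0.044,"wz":0.1},{"dx":0.02,"dy":0.044,"wz":0.1}]' && python3 -m jog '[{"dx":0.022,"dy":0.044,"wz":0.06},{"dx":0.022,"dy":0.044},{"dx":0.022,"dy":0.044},{"dx":0.022,"dy":0.044},{"dx":0.022,"dy":0.044},{"dx":0.02,"dy":0.04},{"dx":0.01,"dy":0.02},{},{}]'
python3 - <<'E'
from h import *
s=env.state(); print(s["time_s"],s["ee_pos"],s["ee_rot"],s["qpos"])
c=env.get_calibration("wrist"); R=np.array(c["R"]); print("cam pos",-R.T@c["t"], "R",R.round(3).tolist(), c["fx"],c["cx"],c["cy"])
im=env.grab_frame("wrist"); cv2.imwrite("pics/w1.png",im[:,:,::-1])
E
```

```text
invalid input
```

```bash
python3 -m jog '[{"dx":0.01,"dy":0.02,"dz":0.04,"wx":0,"wy":0,"wz":0,"grip":-1}]'; python3 -m jog '[{"dx":0.01,"dy":0.02,"dz":0.04,"grip":-1}]'
```

```text
time_s: 0.2
ee_pos: [251.7, -499.2, 248.5]
ee_rot: [-179.3, 0.1, 25.0]
force: [0.6, -0.7, -0.6]
gripper_width: 91.4invalid input
```

Every row needs all seven keys.

```bash
python3 -m jog '[{"dx":0.015,"dy":0.025,"dz":0.04,"wx":0,"wy":0,"wz":0.1,"grip":-1},{"dx":0.022,"dy":0.038,"dz":0.02,"wx":0,"wy":0,"wz":0.1,"grip":-1},{"dx":0.02,"dy":0.044,"dz":0,"wx":0,"wy":0,"wz":0.1,"grip":-1},{"dx":0.02,"dy":0.044,"dz":0,"wx":0,"wy":0,"wz":0.1,"grip":-1},{"dx":0.02,"dy":0.044,"dz":0,"wx":0,"wy":0,"wz":0.1,"grip":-1},{"dx":0.02,"dy":0.044,"dz":0,"wx":0,"wy":0,"wz":0.1,"grip":-1},{"dx":0.02,"dy":0.044,"dz":0,"wx":0,"wy":0,"wz":0.1,"grip":-1},{"dx":0.02,"dy":0.044,"dz":0,"wx":0,"wy":0,"wz":0.1,"grip":-1},{"dx":0.02,"dy":0.044,"dz":0,"wx":0,"wy":0,"wz":0.06,"grip":-1},{"dx":0.02,"dy":0.044,"dz":0,"wx":0,"wy":0,"wz":0,"grip":-1}]' && python3 -m jog '[{"dx":0.024,"dy":0.043,"dz":0,"wx":0,"wy":0,"wz":0,"grip":-1},{"dx":0.024,"dy":0.043,"dz":0,"wx":0,"wy":0,"wz":0,"grip":-1},{"dx":0.024,"dy":0.043,"dz":0,"wx":0,"wy":0,"wz":0,"grip":-1},{"dx":0.024,"dy":0.043,"dz":0,"wx":0,"wy":0,"wz":0,"grip":-1},{"dx":0.024,"dy":0.04,"dz":0,"wx":0,"wy":0,"wz":0,"grip":-1},{"dx":0.02,"dy":0.03,"dz":0,"wx":0,"wy":0,"wz":0,"grip":-1},{"dx":0,"dy":0,"dz":0,"wx":0,"wy":0,"wz":0,"grip":-1},{"dx":0,"dy":0,"dz":0,"wx":0,"wy":0,"wz":0,"grip":-1},{"dx":0,"dy":0,"dz":0,"wx":0,"wy":0,"wz":0,"grip":-1}]'
python3 - <<'E'
from h import *
s=env.state(); print(s["time_s"],s["ee_pos"],s["ee_rot"],s["qpos"])
c=env.get_calibration("wrist"); R=np.array(c["R"]); print("cam pos",-R.T@c["t"], "R",R.round(3).tolist(), c["fx"],c["cx"],c["cy"])
im=env.grab_frame("wrist"); cv2.imwrite("pics/w1.png",im[:,:,::-1])
import json;json.dump({k:np.array(v).tolist() for k,v in c.items()},open("w1.json","w"))
E
```

```text
time_s: 1.2
ee_pos: [451.0, -83.8, 313.8]
ee_rot: [-180.0, 0.0, 74.4]
force: [0.4, -0.9, 0.0]
gripper_width: 91.0
time_s: 2.1
ee_pos: [590.2, 155.3, 313.9]
ee_rot: [-180.0, 0.0, 74.3]
force: [0.1, 0.2, 0.1]
gripper_width: 91.0
2.1 [590.2108168  155.32473813 313.85162035] [-1.79969636e+02  4.74002982e-02  7.43188518e+01] [ 1.36789656e+01  1.93055145e+01  7.40147471e+01 -2.64676263e-02
  8.67294430e+01  2.93616479e+01]
cam pos [611.99037334 236.95049966 485.24851788] R [[0.963, -0.271, 0.0], [-0.258, -0.919, 0.296], [-0.08, -0.285, -0.955]] 325.84773636712566 281.72709142384133 209.67249634395876
```

View pics/w1.png

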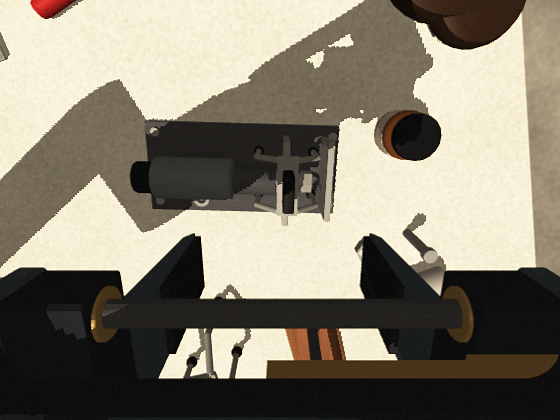

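The wrist view shows the fixture at (145–340, 121–213), the carrier's black grip at about (288,190), the backing plate at about (327,180), the jar at (408,135) and the punch at (420,240). I'll enlarge it to pick points.

Run:
```python
import cv2, numpy as np
a=cv2.imread("pics/w1.png")[110:230,140:350]
a=np.clip(255*(a/255.)**0.5,0,255).astype(np.uint8)
a=cv2.resize(a,None,fx=3.8,fy=3.8,interpolation=cv2.INTER_CUBIC)
cv2.imwrite("pics/w1c.png",a)
```

```text
(no output)
```

View pics/w1c.png

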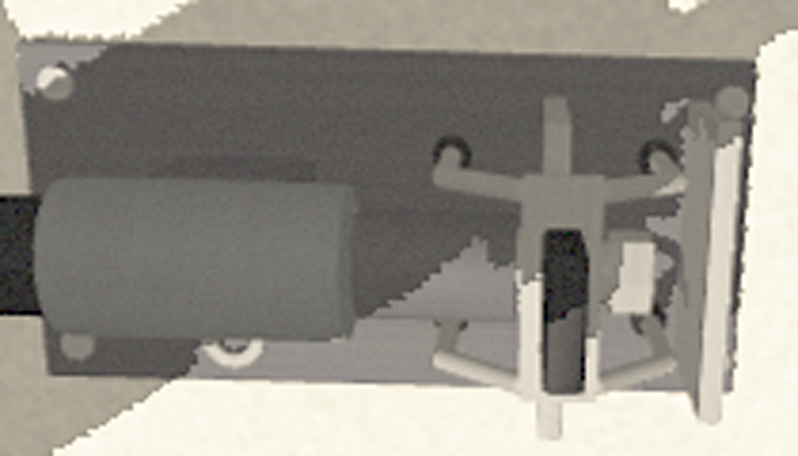

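Run:
```python
from h import *
import json
from scipy.optimize import least_squares
np.set_printoptions(precision=1,suppress=True)
c=json.load(open("w1.json"))
px=lambda u,v:(140+u/3.8-0.4,110+v/3.8-0.4)
pts=[((20,42),(-200,65,12)),((757,60),(75,65,12)),((733,390),(75,-65,12)),((50,375),(-200,-65,12)),
((712,137),(50,50,92)),((742,138),(58,50,92)),((722,422),(58,-50,92)),((698,420),(50,-50,92)),((543,97),(-4,50,113)),((571,97),(4,50,113)),((540,438),(-4,-50,113)),((562,438),(4,-50,113))]
def f(p):
    cs,sn=np.cos(p[2]),np.sin(p[2]); r=[]
    for q,X in pts: r+=list(proj(c,(p[0]+cs*X[0]-sn*X[1],p[1]+sn*X[0]+cs*X[1],X[2]))-px(*q))
    return np.array(r)
s=least_squares(f,[595,153,-.27],loss="soft_l1"); print("fixture",s.x[:2],np.degrees(s.x[2])); print(f(s.x).reshape(-1,2))
q=[onz(c,px(*u),120) for u in ((522,178),(606,178),(600,396),(517,394))]
print("crown corners",np.array(q)[:,:2],"mean",np.mean(q,0), np.linalg.norm(q[0]-q[1]),np.linalg.norm(q[1]-q[2]))
d=(q[0]+q[1]-q[2]-q[3])[:2]; print("crown yaw",np.degrees(np.arctan2(-d[0],d[1])))
```

```text
fixture [593.1 153.9] -16.999151883400906
[[-1.8 -0.5]
 [ 0.2 -0.6]
 [ 0.2  0.5]
 [-0.9  0.5]
 [ 1.4 -5.1]
 [ 0.2 -5.2]
 [-0.1 -0.3]
 [-0.   0.1]
 [ 0.4  6.1]
 [ 0.2  6.2]
 [-0.8  0.1]
 [ 0.   0.3]]
crown corners [[593.1 189.2]
 [616.9 182.5]
 [597.9 117.9]
 [573.3 125.5]] mean [595.3 153.8 120. ] 24.692220078029813 67.36702580075313
crown yaw -16.82450118526911
```

Fixture: (593.1,153.9), yaw -17.0°. The carrier's crown is at (595.3,153.8) with yaw -16.8°, size 24.7x67 mm, which fits. Next: descend to TCP z 127 and grip.

```bash
python3 -m jog '[{"dx":0.004,"dy":-0.0015,"dz":-0.04,"wx":0,"wy":0,"wz":-0.023,"grip":-1},{"dx":0,"dy":0,"dz":-0.045,"wx":0,"wy":0,"wz":0,"grip":-1},{"dx":0,"dy":0,"dz":-0.045,"wx":0,"wy":0,"wz":0,"grip":-0.6},{"dx":0,"dy":0,"dz":-0.035,"wx":0,"wy":0,"wz":0,"grip":-0.4},{"dx":0,"dy":0,"dz":-0.015,"wx":0,"wy":0,"wz":0,"grip":-0.2},{"dx":0,"dy":0,"dz":-0.006,"wx":0,"wy":0,"wz":0,"grip":0},{"dx":0,"dy":0,"dz":0,"wx":0,"wy":0,"wz":0,"grip":0}]' 30 && python3 -m jog '[{"dx":0,"dy":0,"dz":0,"wx":0,"wy":0,"wz":0,"grip":1},{"dx":0,"dy":0,"dz":0,"wx":0,"wy":0,"wz":0,"grip":1},{"dx":0,"dy":0,"dz":0,"wx":0,"wy":0,"wz":0,"grip":1},{"dx":0,"dy":0,"dz":0,"wx":0,"wy":0,"wz":0,"grip":1},{"dx":0,"dy":0,"dz":0,"wx":0,"wy":0,"wz":0,"grip":1},{"dx":0,"dy":0,"dz":0,"wx":0,"wy":0,"wz":0,"grip":1}]' 30
```

```text
time_s: 2.85
ee_pos: [594.5, 153.8, 128.1]
ee_rot: [-180.0, 0.0, 73.0]
force: [0.8, 0.3, -0.3]
gripper_width: 54.1
time_s: 3.45
ee_pos: [595.1, 154.8, 128.3]
ee_rot: [179.9, -0.0, 73.0]
force: [0.4, 0.0, 1.0]
gripper_width: 11.6
```

Gripped at 11.6 mm. Next: lift straight up 165 mm, then carry to above the rail while turning +0.264 rad.

```bash
python3 -m jog '[{"dx":0,"dy":0,"dz":0.015,"wx":0,"wy":0,"wz":0,"grip":1},{"dx":0,"dy":0,"dz":0.03,"wx":0,"wy":0,"wz":0,"grip":1},{"dx":0,"dy":0,"dz":0.04,"wx":0,"wy":0,"wz":0,"grip":1},{"dx":0,"dy":0,"dz":0.04,"wx":0,"wy":0,"wz":0,"grip":1},{"dx":0,"dy":0,"dz":0.03,"wx":0,"wy":0,"wz":0,"grip":1},{"dx":-0.001,"dy":-0.015,"dz":0.01,"wx":0,"wy":0,"wz":0,"grip":1}]' 30 && python3 -m jog '[{"dx":-0.003,"dy":-0.03,"dz":0,"wx":0,"wy":0,"wz":0.03,"grip":1},{"dx":-0.004,"dy":-0.042,"dz":0,"wx":0,"wy":0,"wz":0.03,"grip":1},{"dx":-0.004,"dy":-0.042,"dz":0,"wx":0,"wy":0,"wz":0.034,"grip":1},{"dx":-0.004,"dy":-0.045,"dz":0,"wx":0,"wy":0,"wz":0.034,"grip":1},{"dx":-0.004,"dy":-0.045,"dz":0,"wx":0,"wy":0,"wz":0.034,"grip":1},{"dx":-0.004,"dy":-0.045,"dz":0,"wx":0,"wy":0,"wz":0.034,"grip":1},{"dx":-0.004,"dy":-0.042,"dz":0,"wx":0,"wy":0,"wz":0.034,"grip":1},{"dx":-0.004,"dy":-0.035,"dz":0,"wx":0,"wy":0,"wz":0.034,"grip":1},{"dx":-0.003,"dy":-0.025,"dz":0,"wx":0,"wy":0,"wz":0,"grip":1},{"dx":0,"dy":-0.015,"dz":0,"wx":0,"wy":0,"wz":0,"grip":1}]' && python3 -m jog '[{"dx":0,"dy":0,"dz":0,"wx":0,"wy":0,"wz":0,"grip":1},{"dx":0,"dy":0,"dz":0,"wx":0,"wy":0,"wz":0,"grip":1},{"dx":0,"dy":0,"dz":0,"wx":0,"wy":0,"wz":0,"grip":1},{"dx":0,"dy":0,"dz":0,"wx":0,"wy":0,"wz":0,"grip":1}]'
python3 - <<'E'
from h import *
import json
out=[]
for n in ("wrist","side"):
    c=env.get_calibration(n); json.dump({k:np.array(v).tolist() for k,v in c.items()},open(n+"2.json","w"))
    im=env.grab_frame(n)[:,:,::-1]; cv2.imwrite(f"pics/{n}2.png",im); out.append(im)
sc=env.grab_frame("scene")[:,:,::-1]; cv2.imwrite("pics/scene2.png",sc)
r=cv2.resize(out[1][50:230,220:400],(400,400),interpolation=cv2.INTER_CUBIC)
cv2.imwrite("pics/m2.png",np.vstack([np.hstack([cv2.resize(out[0],(400,300)),cv2.resize(sc[130:310,130:370],(400,300),interpolation=cv2.INTER_CUBIC)]),np.hstack([cv2.resize(out[1][60:210,200:400],(400,300),interpolation=cv2.INTER_CUBIC),cv2.resize(out[0][40:265,130:430],(400,300))])]))
E
```

```text
time_s: 4.05
ee_pos: [594.8, 140.9, 296.0]
ee_rot: [179.7, -0.2, 73.2]
force: [0.7, 0.4, -2.0]
gripper_width: 12.1
time_s: 5.05
ee_pos: [557.8, -228.9, 290.8]
ee_rot: [-179.8, -0.0, 88.0]
force: [-0.1, 0.1, -3.0]
gripper_width: 11.9
time_s: 5.45
ee_pos: [559.9, -225.1, 293.0]
ee_rot: [-180.0, -0.0, 88.3]
force: [-0.3, 0.7, -2.5]
gripper_width: 11.7
```

View pics/m2.png

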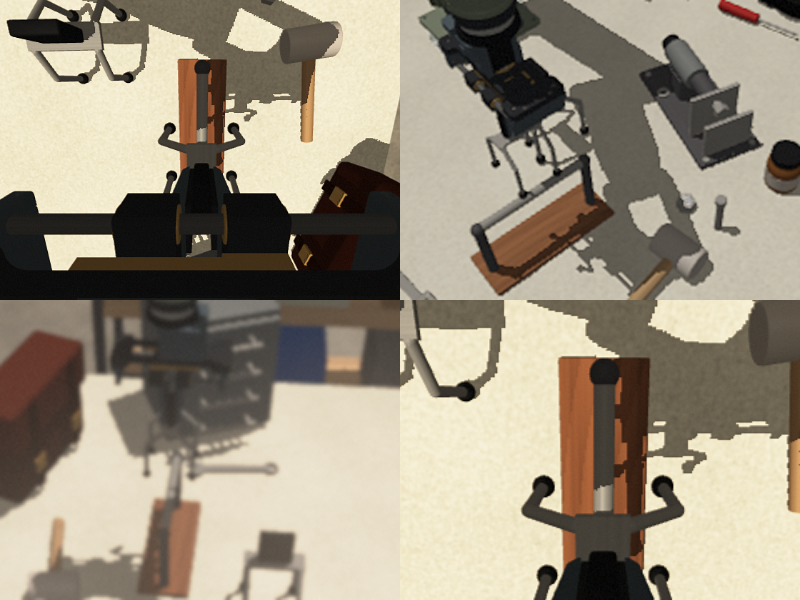

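The carrier hangs level from the fingers, nearly in line with the bar. The bar's near post top is at wrist (282,94), and the bar is just in front of the crown at (282,165). Checking the numbers.

Run:
```python
from h import *
import json
np.set_printoptions(precision=1,suppress=True)
c=json.load(open("wrist2.json"))
print("post top",onz(c,(282,94),132),"bar at crown",onz(c,(282,160),130))
print("foot corners",onz(c,(250,83),10),onz(c,(317.5,83),10))
w=lambda u,v:(130+u*.75,40+v*.75)
print("feet +y",onz(c,w(142,187),312-117+3),onz(c,w(263,187),312-117+3))
print("crown far edge",onz(c,w(175,215),289),onz(c,w(235,215),289))
```

```text
post top [ 562.3 -126.8  132. ] bar at crown [ 560.4 -190.6  130. ]
foot corners [ 521.4 -107.    10. ] [ 609.3 -109.7   10. ]
feet +y [ 522.2 -196.1  198. ] [ 597.8 -198.4  198. ]
crown far edge [ 548.6 -189.5  289. ] [ 573.8 -190.2  289. ]
```

Everything agrees: rail (560.5,-227.5), yaw -1.8°, carrier within about 1 mm. It hangs at TCP z of about 153, so I lower 140 mm.

```bash
python3 -m jog '[{"dx":0,"dy":0,"dz":-0.02,"wx":0,"wy":0,"wz":0,"grip":1},{"dx":0,"dy":0,"dz":-0.035,"wx":0,"wy":0,"wz":0,"grip":1},{"dx":0,"dy":0,"dz":-0.035,"wx":0,"wy":0,"wz":0,"grip":1},{"dx":0,"dy":0,"dz":-0.025,"wx":0,"wy":0,"wz":0,"grip":1},{"dx":0,"dy":0,"dz":-0.012,"wx":0,"wy":0,"wz":0,"grip":1},{"dx":0,"dy":0,"dz":-0.005,"wx":0,"wy":0,"wz":0,"grip":1},{"dx":0,"dy":0,"dz":-0.003,"wx":0,"wy":0,"wz":0,"grip":1},{"dx":0,"dy":0,"dz":0,"wx":0,"wy":0,"wz":0,"grip":1},{"dx":0,"dy":0,"dz":0,"wx":0,"wy":0,"wz":0,"grip":1}]' && python3 -m jog '[{"dx":0,"dy":0,"dz":-0.002,"wx":0,"wy":0,"wz":0,"grip":1},{"dx":0,"dy":0,"dz":-0.001,"wx":0,"wy":0,"wz":0,"grip":1},{"dx":0,"dy":0,"dz":0,"wx":0,"wy":0,"wz":0,"grip":1},{"dx":0,"dy":0,"dz":0,"wx":0,"wy":0,"wz":0,"grip":1}]'
```

```text
time_s: 6.5
ee_pos: [560.5, -226.6, 159.3]
ee_rot: [179.9, 0.1, 88.2]
force: [-0.7, -0.6, -2.6]
gripper_width: 12.1
time_s: 6.9
ee_pos: [559.8, -226.3, 155.0]
ee_rot: [180.0, 0.0, 88.2]
force: [0.5, 0.4, -2.6]
gripper_width: 11.7
```

```bash
python3 -m jog '[{"dx":0,"dy":0,"dz":-0.001,"wx":0,"wy":0,"wz":0,"grip":1},{"dx":0,"dy":0,"dz":-0.001,"wx":0,"wy":0,"wz":0,"grip":1},{"dx":0,"dy":0,"dz":0,"wx":0,"wy":0,"wz":0,"grip":1},{"dx":0,"dy":0,"dz":0,"wx":0,"wy":0,"wz":0,"grip":1}]' 10
```

```text
time_s: 7.3
ee_pos: [559.9, -226.3, 153.2]
ee_rot: [180.0, 0.0, 88.2]
force: [-0.2, -0.0, -0.1]
gripper_width: 11.7
```

The rail now carries the weight. Release gently and rise.

```bash
python3 -m jog '[{"dx":0,"dy":0,"dz":0,"wx":0,"wy":0,"wz":0,"grip":0.7},{"dx":0,"dy":0,"dz":0,"wx":0,"wy":0,"wz":0,"grip":0.6},{"dx":0,"dy":0,"dz":0,"wx":0,"wy":0,"wz":0,"grip":0.3},{"dx":0,"dy":0,"dz":0,"wx":0,"wy":0,"wz":0,"grip":0.1},{"dx":0,"dy":0,"dz":0,"wx":0,"wy":0,"wz":0,"grip":0.1},{"dx":0,"dy":0,"dz":0,"wx":0,"wy":0,"wz":0,"grip":0.1},{"dx":0,"dy":0,"dz":0.01,"wx":0,"wy":0,"wz":0,"grip":0.1},{"dx":0,"dy":0,"dz":0.03,"wx":0,"wy":0,"wz":0,"grip":0.1},{"dx":0,"dy":0,"dz":0.04,"wx":0,"wy":0,"wz":0,"grip":0.1},{"dx":0,"dy":0,"dz":0.04,"wx":0,"wy":0,"wz":0,"grip":0.1}]' && python3 -m jog '[{"dx":0,"dy":0.01,"dz":0.03,"wx":0,"wy":0,"wz":0,"grip":0.1},{"dx":0,"dy":0.04,"dz":0,"wx":0,"wy":0,"wz":0,"grip":0.1},{"dx":0,"dy":0.045,"dz":0,"wx":0,"wy":0,"wz":0,"grip":0.1},{"dx":0,"dy":0.045,"dz":0,"wx":0,"wy":0,"wz":0,"grip":-0.2}]'
python3 - <<'E'
from h import *
a=env.grab_frame("scene")[:,:,::-1]; b=env.grab_frame("side")[:,:,::-1]
cv2.imwrite("pics/m3.png",np.hstack([cv2.resize(a[150:310,140:340],(400,320),interpolation=cv2.INTER_CUBIC),cv2.resize(b[100:260,200:400],(400,320),interpolation=cv2.INTER_CUBIC)]))
E
```

```text
time_s: 8.3
ee_pos: [559.5, -226.2, 274.9]
ee_rot: [-180.0, -0.0, 88.2]
force: [1.3, -1.2, 0.6]
gripper_width: 41.1
time_s: 8.7
ee_pos: [559.7, -85.1, 304.2]
ee_rot: [179.9, 0.0, 88.1]
force: [1.4, 0.6, 0.0]
gripper_width: 46.7
```

View pics/m3.png

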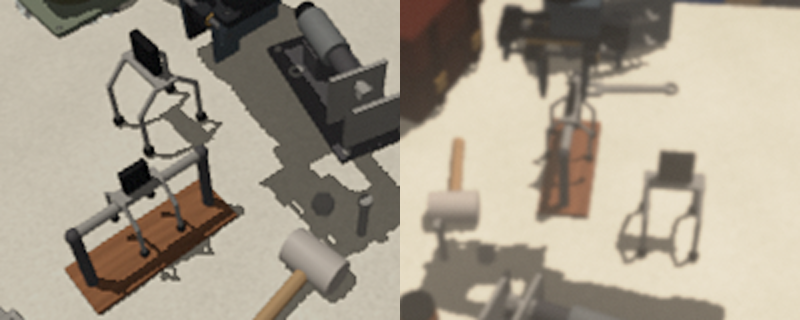

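The carrier hangs square astride the bar's middle, scene crop (140,190), with both leg pairs on either side. Now over the gap, turning to yaw -17° so the camera looks from the open rear side.

```bash
python3 -m jog '[{"dx":0.005,"dy":0.022,"dz":0,"wx":0,"wy":0,"wz":-0.08,"grip":-0.5},{"dx":0.005,"dy":0.022,"dz":0,"wx":0,"wy":0,"wz":-0.14,"grip":-0.5},{"dx":0.005,"dy":0.022,"dz":0,"wx":0,"wy":0,"wz":-0.14,"grip":-0.5},{"dx":0.005,"dy":0.022,"dz":0,"wx":0,"wy":0,"wz":-0.14,"grip":-0.5},{"dx":0.005,"dy":0.022,"dz":0,"wx":0,"wy":0,"wz":-0.14,"grip":-0.5},{"dx":0.005,"dy":0.022,"dz":0,"wx":0,"wy":0,"wz":-0.14,"grip":-0.5},{"dx":0.005,"dy":0.022,"dz":0,"wx":0,"wy":0,"wz":-0.14,"grip":-0.5},{"dx":0.005,"dy":0.022,"dz":0,"wx":0,"wy":0,"wz":-0.14,"grip":-0.5},{"dx":0.005,"dy":0.022,"dz":0,"wx":0,"wy":0,"wz":-0.14,"grip":-0.5},{"dx":0.005,"dy":0.022,"dz":0,"wx":0,"wy":0,"wz":-0.14,"grip":-0.5}]' && python3 -m jog '[{"dx":0.004,"dy":0.008,"dz":-0.02,"wx":0,"wy":0,"wz":-0.14,"grip":-0.5},{"dx":0.003,"dy":0.004,"dz":-0.02,"wx":0,"wy":0,"wz":-0.14,"grip":-0.5},{"dx":0,"dy":0,"dz":-0.02,"wx":0,"wy":0,"wz":-0.14,"grip":-0.5},{"dx":0,"dy":0,"dz":-0.02,"wx":0,"wy":0,"wz":-0.074,"grip":-0.5},{"dx":0,"dy":0,"dz":0,"wx":0,"wy":0,"wz":0,"grip":-0.5},{"dx":0,"dy":0,"dz":0,"wx":0,"wy":0,"wz":0,"grip":-0.5},{"dx":0,"dy":0,"dz":0,"wx":0,"wy":0,"wz":0,"grip":-0.5}]'
python3 - <<'E'
from h import *
import json
c=env.get_calibration("wrist"); json.dump({k:np.array(v).tolist() for k,v in c.items()},open("w4.json","w"))
im=env.grab_frame("wrist")[:,:,::-1]; cv2.imwrite("pics/w4.png",im)
s=env.state(); print(s["ee_pos"],s["ee_rot"],s["qpos"])
cy,sy=np.cos(np.radians(-17)),np.sin(np.radians(-17))
for X in ((4,50,113),(4,-50,113),(50,50,92),(50,-50,92),(58,50,92),(58,-50,92),(25,0,97),(32,0,85),(75,65,12),(75,-65,12)):
    print(X,proj(c,(593.1+cy*X[0]-sy*X[1],153.9+sy*X[0]+cy*X[1],X[2])).round(1))
g=np.clip(255*(im/255.)**0.6,0,255).astype(np.uint8)
cv2.imwrite("pics/w4b.png",cv2.resize(g,(784,588),interpolation=cv2.INTER_CUBIC))
E
```

```text
time_s: 9.8
ee_pos: [610.2, 133.9, 303.6]
ee_rot: [180.0, -0.0, 11.0]
force: [-0.8, 0.0, 0.9]
gripper_width: 68.0
time_s: 10.5
ee_pos: [617.7, 145.6, 224.7]
ee_rot: [-179.9, -0.1, -16.9]
force: [-0.2, 0.0, -0.2]
gripper_width: 68.7
[617.63109572 145.6238978  224.70979692] [-1.79926309e+02 -1.50522985e-01 -1.68788150e+01] [ 1.22330695e+01  2.33278767e+01  8.03875841e+01 -9.11596064e-03
  7.61171797e+01  1.19113962e+02]
(4, 50, 113) [227.2 228. ]
(4, -50, 113) [335.3 228.2]
(50, 50, 92) [228.5 174.6]
(50, -50, 92) [334.2 174.8]
(58, 50, 92) [228.1 166.2]
(58, -50, 92) [334.6 166.4]
(25, 0, 97) [281.3 201.6]
(32, 0, 85) [281.3 191.5]
(75, 65, 12) [225.4 140.2]
(75, -65, 12) [337.6 140.4]
```

View pics/w4b.png

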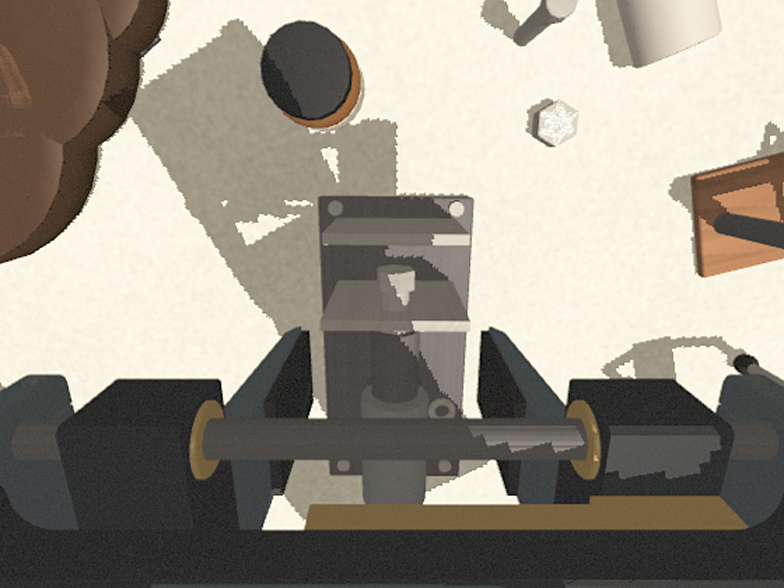

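The gap edges match the prediction within 1 px: backing plate top rows 166–175, bracket's inner edge row 228. The head is at (283,206), so the TCP is already centred. Descend 159 mm in two stages while watching the force.

```bash
python3 -m jog '[{"dx":0,"dy":0,"dz":-0.03,"wx":0,"wy":0,"wz":-0.002,"grip":-0.5},{"dx":0,"dy":0,"dz":-0.035,"wx":0,"wy":0,"wz":0,"grip":-0.5},{"dx":0,"dy":0,"dz":-0.025,"wx":0,"wy":0,"wz":0,"grip":-0.5},{"dx":0,"dy":0,"dz":-0.02,"wx":0,"wy":0,"wz":0,"grip":-0.5},{"dx":0,"dy":0,"dz":-0.01,"wx":0,"wy":0,"wz":0,"grip":-0.5},{"dx":0,"dy":0,"dz":0,"wx":0,"wy":0,"wz":0,"grip":-0.5}]' && python3 -m jog '[{"dx":0,"dy":0,"dz":-0.01,"wx":0,"wy":0,"wz":0,"grip":-0.5},{"dx":0,"dy":0,"dz":-0.012,"wx":0,"wy":0,"wz":0,"grip":-0.5},{"dx":0,"dy":0,"dz":-0.012,"wx":0,"wy":0,"wz":0,"grip":-0.5},{"dx":0,"dy":0,"dz":-0.005,"wx":0,"wy":0,"wz":0,"grip":-0.5},{"dx":0,"dy":0,"dz":0,"wx":0,"wy":0,"wz":0,"grip":-0.5},{"dx":0,"dy":0,"dz":0,"wx":0,"wy":0,"wz":0,"grip":-0.5}]'
```

```text
time_s: 11.15
ee_pos: [616.5, 145.6, 102.4]
ee_rot: [180.0, 0.1, -17.0]
force: [-0.6, -0.5, 0.0]
gripper_width: 68.2
time_s: 11.75
ee_pos: [617.0, 145.8, 64.0]
ee_rot: [-180.0, -0.0, -17.0]
force: [1.0, 0.7, 0.2]
gripper_width: 68.3
```

No contact so far, and the grasp point is at z of about 83–85. Close gently, then firmly.

```bash
python3 -m jog '[{"dx":0,"dy":0,"dz":0.001,"wx":0,"wy":0,"wz":0,"grip":0},{"dx":0,"dy":0,"dz":0,"wx":0,"wy":0,"wz":0,"grip":0.3},{"dx":0,"dy":0,"dz":0,"wx":0,"wy":0,"wz":0,"grip":1},{"dx":0,"dy":0,"dz":0,"wx":0,"wy":0,"wz":0,"grip":1},{"dx":0,"dy":0,"dz":0,"wx":0,"wy":0,"wz":0,"grip":1},{"dx":0,"dy":0,"dz":0,"wx":0,"wy":0,"wz":0,"grip":1},{"dx":0,"dy":0,"dz":0,"wx":0,"wy":0,"wz":0,"grip":1},{"dx":0,"dy":0,"dz":0,"wx":0,"wy":0,"wz":0,"grip":1}]' 25 && python3 -m jog '[{"dx":0,"dy":0,"dz":0,"wx":0,"wy":0,"wz":0,"grip":1},{"dx":0,"dy":0,"dz":0,"wx":0,"wy":0,"wz":0,"grip":1},{"dx":0,"dy":0,"dz":0,"wx":0,"wy":0,"wz":0,"grip":1},{"dx":0,"dy":0,"dz":0,"wx":0,"wy":0,"wz":0,"grip":1},{"dx":0,"dy":0,"dz":0,"wx":0,"wy":0,"wz":0,"grip":1},{"dx":0,"dy":0,"dz":0,"wx":0,"wy":0,"wz":0,"grip":1}]' 40 && python3 -m jog '[{"dx":0,"dy":0,"dz":0,"wx":0,"wy":0,"wz":0,"grip":1},{"dx":0,"dy":0,"dz":0,"wx":0,"wy":0,"wz":0,"grip":1},{"dx":0,"dy":0,"dz":0,"wx":0,"wy":0,"wz":0,"grip":1},{"dx":0,"dy":0,"dz":0,"wx":0,"wy":0,"wz":0,"grip":1},{"dx":0,"dy":0,"dz":0,"wx":0,"wy":0,"wz":0,"grip":1},{"dx":0,"dy":0,"dz":0,"wx":0,"wy":0,"wz":0,"grip":1}]'
```

```text
time_s: 12.55
ee_pos: [616.7, 145.6, 65.0]
ee_rot: [180.0, 0.0, -17.0]
force: [-0.5, -1.0, -0.2]
gripper_width: 25.9
time_s: 13.15
ee_pos: [616.7, 145.6, 65.0]
ee_rot: [180.0, 0.0, -17.0]
force: [-1.1, -0.9, 0.6]
gripper_width: 25.2
time_s: 13.75
ee_pos: [616.8, 145.6, 65.0]
ee_rot: [180.0, -0.0, -17.0]
force: [-1.5, -2.8, 1.6]
gripper_width: 25.5
```

Width is 25.5 mm, between the flats (24) and corners (27.7). I'll check that it is steady over a further second and take a wrist picture.

```bash
for i in 1 2 3; do python3 -m jog '[{"dx":0,"dy":0,"dz":0,"wx":0,"wy":0,"wz":0,"grip":1},{"dx":0,"dy":0,"dz":0,"wx":0,"wy":0,"wz":0,"grip":1},{"dx":0,"dy":0,"dz":0,"wx":0,"wy":0,"wz":0,"grip":1},{"dx":0,"dy":0,"dz":0,"wx":0,"wy":0,"wz":0,"grip":1},{"dx":0,"dy":0,"dz":0,"wx":0,"wy":0,"wz":0,"grip":1}]' | tail -2; echo; done
python3 - <<'E'
from h import *
ws=[];fs=[];f=[]
for i in range(12):
    im=env.grab_frame("side" if i%2 else "scene"); s=env.state(); ws.append(round(float(s["gripper_width"]),2)); fs.append(s["force"].round(1).tolist()); f.append(im[:,:,::-1])
print(ws,fs,s["torque"].round(2))
w=env.grab_frame("wrist")[:,:,::-1]
g=lambda a:np.clip(255*(a/255.)**0.6,0,255).astype(np.uint8)
cv2.imwrite("pics/m5.png",np.hstack([cv2.resize(g(w),(400,300)),cv2.resize(f[0][150:300,160:360],(400,300),interpolation=cv2.INTER_CUBIC)]))
# change between two wrist images 0.5 s apart -> rotation of the head?
E
```

```text
force: [-0.9, -2.5, 1.8]
gripper_width: 25.2

force: [-1.0, -3.3, 3.3]
gripper_width: 25.3

force: [-1.7, -2.6, 3.4]
gripper_width: 24.8

[25.3, 25.12, 25.22, 25.25, 25.35, 25.39, 25.59, 25.38, 25.38, 25.36, 25.25, 25.09] [[-1.4, -3.5, 3.1], [-1.4, -3.6, 3.3], [-1.3, -4.3, 3.1], [-1.4, -3.8, 1.6], [-1.9, -4.3, 2.6], [-1.3, -3.8, 3.3], [-1.9, -3.3, 2.5], [-0.5, -3.9, 2.9], [-1.1, -3.7, 2.1], [-2.1, -3.8, 2.9], [-1.0, -4.7, 3.1], [-1.3, -4.6, 3.5]] [-0.54  0.31  0.05]
```

View pics/m5.png

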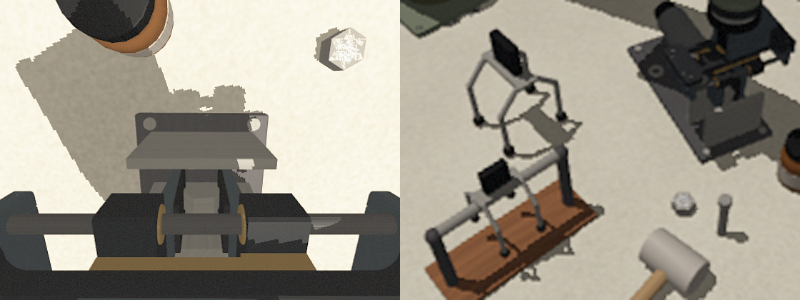

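The jaws sit on the head and the carrier still hangs untouched on the bar. The width is steady, but a side force of about 4 N along fixture -y is slowly building. That suggests the head is about 1 mm off the jaw centre toward -y, so I relax the tool that way and firm the grip.

```bash
python3 -m jog '[{"dx":-0.0003,"dy":-0.001,"dz":0.0003,"wx":0,"wy":0,"wz":0,"grip":1},{"dx":0,"dy":0,"dz":0,"wx":0,"wy":0,"wz":0,"grip":1},{"dx":0,"dy":0,"dz":0,"wx":0,"wy":0,"wz":0,"grip":1},{"dx":0,"dy":0,"dz":0,"wx":0,"wy":0,"wz":0,"grip":1},{"dx":0,"dy":0,"dz":0,"wx":0,"wy":0,"wz":0,"grip":1}]' 50; for i in 1 2 3; do python3 -m jog '[{"dx":0,"dy":0,"dz":0,"wx":0,"wy":0,"wz":0,"grip":1},{"dx":0,"dy":0,"dz":0,"wx":0,"wy":0,"wz":0,"grip":1},{"dx":0,"dy":0,"dz":0,"wx":0,"wy":0,"wz":0,"grip":1},{"dx":0,"dy":0,"dz":0,"wx":0,"wy":0,"wz":0,"grip":1},{"dx":0,"dy":0,"dz":0,"wx":0,"wy":0,"wz":0,"grip":1},{"dx":0,"dy":0,"dz":0,"wx":0,"wy":0,"wz":0,"grip":1},{"dx":0,"dy":0,"dz":0,"wx":0,"wy":0,"wz":0,"grip":1}]' | tail -4;echo; done
```

```text
time_s: 16.4
ee_pos: [616.7, 145.6, 65.1]
ee_rot: [-179.9, -0.0, -17.0]
force: [2.1, 2.9, -2.3]
gripper_width: 24.8
ee_pos: [616.7, 145.5, 65.1]
ee_rot: [-179.9, -0.0, -17.0]
force: [2.0, 6.3, -3.4]
gripper_width: 25.1

ee_pos: [616.8, 145.5, 65.1]
ee_rot: [-179.9, -0.0, -17.0]
force: [2.0, 4.8, -4.5]
gripper_width: 25.1

ee_pos: [616.7, 145.5, 65.1]
ee_rot: [-179.9, -0.0, -17.0]
force: [3.0, 5.5, -2.7]
gripper_width: 24.8
```

Now stable: about 6 N at the wrist and a width of 25 mm held for over 4 s, where a free head would sweep 24–27.7 mm. I hand it in.

```bash
python3 -c "
from workcell import env
print(env.job_done()); s=env.state(); print(s['time_s'],s['gripper_width'],s['force'])"
```

```text
the job is handed in; nothing more can be done
None
the job is handed in; nothing more can be done
```

I moved the smaller carrier from the bracket to the rail, then gripped the bolt head in the gap. I handed the job in at about 18.5 s while still holding it. The job gave no verdict.

- **Carrier:** the last pictures show it hanging level and square over the middle of the bar, with a pair of legs on each side and the fingers clear of it. The wrist force had dropped to about zero before I let go, so the rail was carrying it.
- **Bolt head:** it is held with 50 N commanded, with the grasp point about 1 mm from the estimated head centre. The opening stayed at 24.8–25.6 mm for more than 4 s, so the bolt is not turning. A free head would have swept between 24 and 27.7 mm.
- **Not quite clean:** the opening is about 1 mm over the 24 mm flats, so the head is probably held a few degrees off its flats.
- **Side force:** a force of about 4 N had built up at the wrist, so I shifted the tool 1 mm. That overshot to about 6 N the other way, small and steady.
- **Bystanders:** the spare nut, punch and mallet looked unmoved in the last pictures, and I felt no unexpected contact. I did not measure any of them.
- **Direct readings:** I had no direct reading of the bolt's speed or of the finger force on it, and could not read the state after handing in.

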